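# Present a sample tube to the slanted code reader

### The job

Lift the retaining bar off the cooling block and lay it flat on the free bench without dropping it, then take the tall tube out of the block and hold it in the air in front of the code reader's slanted glass: its bottom end points square at the middle of the glass, about 50 mm away from it, with the cap on the far end. Finish while still holding the tube there, keep still and do not let go. Do not bump the reader or push the other things on the bench about, and leave the two short tubes in the block.

Things in the scene. Friction and masses are not known exactly. Their poses are not given: they have to be found in the camera images.
- rack: fixed aluminium cooling block, 64 (x) x 176 (y) x 60 mm high; three holes (31 mm wide, floors 10 mm above the bench) at y = -58, 0, +58 mm. At y = -96 and +96 mm posts, 40 (x) x 16 (y) mm, rise to 138 mm; two cheeks on each, 8 mm high and 26 mm apart in x, keep the bar in place. Origin: centre of the underside, on the bench; z up. Left or right of the robot's x axis, the reader on the other side
- bar: loose steel retaining bar lying on the rack's posts, over the tubes' caps, along the rack's y. Strip 22 (x) x 208 (y) x 6 mm with an upright black grip block on its middle, 16 (x) x 44 (y) mm, from 6 to 40 mm above the underside. 0.1 to 0.2 kg. Origin: centre of the underside; z up through the grip block
- tall_tube: the tube to present, tallest of three, in any hole of the block: 125 mm long, white body 29 mm diameter, hexagonal grey screw cap 32 mm across flats (37 mm over corners) on the top 24 mm, two flats facing the tube's +x and -x. 50 to 100 g. Stands loosely upright, its x along the rack's x, cap top 135 mm above the bench. Origin: centre of its bottom; z along its axis towards the cap
- tube_bottom (a point): centre of the tall tube's bottom end (same as its origin)
- cap_top (a point): centre of the top of the tall tube's cap, 125 mm from the bottom
- short_tube_a: a short tube in the block: same diameters and cap as the tall one but 92 mm long, top 102 mm above the bench. Origin: centre of its bottom. Stays
- short_tube_b: the other short tube, alike
- reader: code reader fixed to the bench: base plate 130 x 100 x 14 mm (its centre 20 mm along +x from the origin) and a white head 100 x 100 x 40 mm, tilted 35 degrees, its glass facing up and towards the reader's -x (the robot's side). The head's upper edge is 114 mm above the bench. Origin: on the bench, straight below the middle of the glass; z up
- window: the reader's square glass, 56 x 56 mm, in the middle of the tilted face of the head. Origin: middle of the glass, 85 mm above the bench; z: out of the glass, square to it, leaning 35 degrees from vertical towards the reader's -x; y level
- amber_bottle: amber glass bottle, 64 mm diameter, 130 mm tall; bystander, leave it alone. Origin: centre of the underside
- beaker: glass beaker, 70 mm diameter, 90 mm tall; bystander, leave it alone. Origin: centre of the underside
- white_jar: white jar, 48 mm diameter, 60 mm tall; bystander, leave it alone. Origin: centre of the underside
- lab_spatula: flat steel spatula lying on the bench, about 112 x 12 x 5 mm, along its x, its wider end 62 mm ahead of the origin; bystander, leave it alone. Origin: centre of the underside
- tip_box: closed pipette-tip box, 120 x 85 x 62 mm; bystander, leave it alone. Origin: centre of the underside
- reagent_bottle: white plastic bottle, 52 mm diameter, 110 mm tall; bystander, leave it alone. Origin: centre of the underside

How it is judged:
By the outcome, as a careful person would: the job done as asked, in the order asked, and still so for the second after the job is handed in, while the arm keeps its last pose, push and grip.
It also fails if it takes over 58 s, if anything falls off the work surface, if the arm or the gripper's body presses on something with over 40 N, if the wrist force passes 120 N, or if a joint passes its speed limit or range.

### The arm

A 7-joint arm with a two-finger parallel gripper is mounted at the origin on the work surface. World frame = base frame: x ahead of the robot, y to its left, z up, the work surface at z = 0. Lengths are in m, angles in rad, forces in N, time in s.
With the tool pointing down it reaches from about 0.4 to 0.9 m from the base axis. Payload 5.6 kg.
Tool frame: the origin (TCP) lies at the very end of the fingers, on their centre line; the grasp point (between the pads) lies 19 mm behind it; z points along the fingers, y is the line along which they close (so a half turn about z gives the same grasp; the last joint's range is limited). The gripper opens to 92 mm and grips with 3 to 60 N. Pads are 20 mm wide; open, the fingers measure 128 mm over their backs; the gripper's body (75 mm by 189 mm) begins 69 mm behind the grasp point.
Start: joints at [-1.265, 0.468, -0.012, 1.603, 0.006, 1.071, -0.056], TCP at [0.222, 0.611, 0.215] pointing down, gripper open.
Joint ranges: [-2.53, 2.53], [-0.31, 2.02], [-1.57, 1.55], [0.28, 2.44], [-1.29, 4.43], [0.15, 1.84], [-2.92, 2.92]. Speed limits (rad/s): [2.57, 2.57, 3.14, 3.14, 3.14, 3.14, 3.14].

### API

Orientations are given as a unit quaternion [w, x, y, z].
In Python, from cell import bot gives the robot as it stands.
- The arm moves only by the tool carry_out, never from a script. Its arguments are lists of equal length, an entry for each row: "grip": the opening, from 0 (shut) to 1 (fully open); "xyz": the shift along the world's x, y, z each as a share of 0.03 m, from -1 to 1, a list of three; "twist": the turn, a rotation vector about the world's x, y, z each as a share of 0.12 rad, from -1 to 1, a list of three. A call has 1 to 12 rows; each row shifts and turns the commanded pose from where the row before left it; what a row does not reach is not made up. A row lasts 1/12 s, in which the tool goes at most 41.7 mm and 7.16 degrees, less where a joint would pass 70% of its speed; a pose out of reach is approached as far as the arm can. A call with a number of a shift or a turn outside -1 to 1 is refused whole. A call with a gripper value outside its range is refused whole. The fingers move at their own pace and stop on an object; the grip force is fixed at half the most. Time passes only in rows, so rows that do not move let the fingers close. It gives the time, the measured TCP pose, the force, the opening and the grip force at its end, in the units of the state.
- bot.observe(): the state, without advancing time (a new reading comes with each control period).
- bot.camera(name): name is "scene" or "side" or "wrist"; returns the picture (384x512x3 uint8, red, green, blue); there is no depth.
- bot.get_calibration(name): a dict with "fx", "fy", "cx", "cy" (pixels), "eye" and "rotation" of the camera in the world. Camera axes: x right, y down, z forward; pixel columns grow to the right and rows downward; lengths in m; the calibration is good to about 2 mm. A picture is of the moment at which its call begins: read the wrist's pose just before it. get_calibration takes no time and is no camera call; for the wrist camera it gives the pose at the moment of the call.
- bot.finish_job(): hands the job in; it is judged then, once.
The state is a dict: "t": time; "joints": joint angles; "dq": joint speeds; "tau": joint torques, N m; "ee_pos": TCP position; "eef_rot": TCP orientation; "contact_force": force on the tool from outside, world axes, zero at the start; "moment": the same for the moment, N m; "grip_width": opening from 0.0 (shut) to 1.0 (fully open); "grasp_force": force on a finger pad.
Only numpy, scipy, OpenCV 4.12 (cv2) and the standard library are available. Lean on these libraries where they do the work, as an engineer would, in place of code of your own. Each camera call takes 0.05 s, during which the arm holds its last target. There are 200 camera calls.

## Working session

There is one attempt and no reset: what is moved stays moved. The work goes in short steps, Python scripts to look and compute and a tool call to move; the robot and the scene stay as the last step left them, time stands still between calls to the robot, and variables do not carry over. Pictures are saved under pics/ and viewed, at most 10 in all, crops included, and the job is handed in when it is done.

Besides the shell and the picture viewer there is one more tool, called after "Call:" by a JSON object that holds its "op" and its "data". carry_out: Moves the arm, as the interface text tells. Shift numbers are shares of 0.03 m and turn numbers shares of 0.12 rad, none past 1 either way. Its arguments: {"type":"object","properties":{"grip":{"type":"array"},"xyz":{"type":"array"},"twist":{"type":"array"}},"required":["grip","xyz","twist"]}

```bash
mkdir -p pics; ls
python3 - <<'E'
from cell import bot
import cv2,numpy as np
o=bot.observe();print({k:np.round(v,3) for k,v in o.items()})
for n in("scene","side"):
    c=bot.get_calibration(n);print(n,c)
    cv2.imwrite(f"pics/{n}0.png",cv2.cvtColor(bot.camera(n),cv2.COLOR_RGB2BGR))
E
```

```text
pics
{'t': np.float64(0.0), 'joints': array([-1.265,  0.468, -0.012,  1.604,  0.006,  1.071, -0.056]), 'dq': array([-0.   , -0.001,  0.   ,  0.001,  0.   ,  0.001, -0.002]), 'tau': array([ 1.0000e-03, -5.2057e+01, -1.2000e-02, -2.4376e+01, -5.7000e-02,
        1.7000e-02,  0.0000e+00]), 'ee_pos': array([0.222, 0.61 , 0.214]), 'eef_rot': array([-0.   ,  0.174,  0.985, -0.001]), 'contact_force': array([ 0.212,  0.499, -0.374]), 'moment': array([0.027, 0.002, 0.019]), 'grasp_force': np.float64(0.0), 'grip_width': np.float64(1.001)}
scene {'fx': 412.91097072739217, 'fy': 412.91097072739217, 'cx': 260.2394870567809, 'cy': 190.04540478985962, 'eye': array([1.53445   , 0.43680965, 0.83940154]), 'rotation': array([-0.24391139,  0.46396232,  0.75960458, -0.38502868])}
side {'fx': 453.7533879686817, 'fy': 453.7533879686817, 'cx': 257.15361033204226, 'cy': 186.90315337142894, 'eye': array([ 0.11777358, -0.87040334,  0.9635116 ]), 'rotation': array([-0.40602145,  0.87542142, -0.23588806,  0.1146331 ])}
```

View pics/scene0.png

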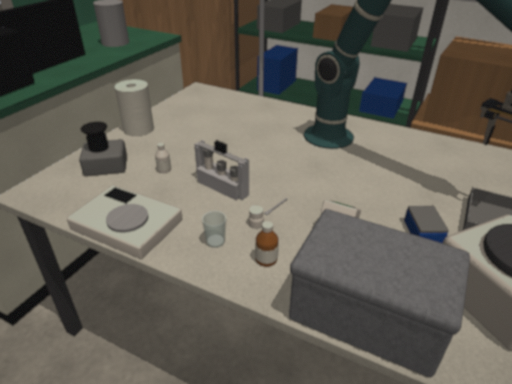

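View pics/side0.png

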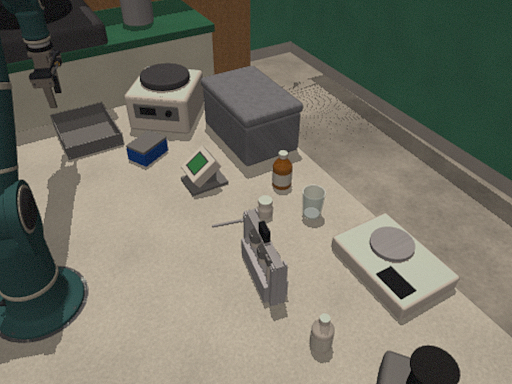

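The scene view shows the rack at about (222,170) with the grip block at (221,147), and the cooler hides the reader. The side view shows the rack at (264,255), the grip block at (264,231) and the green glass at (198,163). Next I'll zoom in and measure.

```bash
cat > h.py <<'E'
import cv2,numpy as np
from scipy.spatial.transform import Rotation as R
from cell import bot
def cal(n):
    c=bot.get_calibration(n); q=np.array(c["rotation"]); M=q if q.shape==(3,3) else R.from_quat(q,scalar_first=True).as_matrix()
    return c,M
def ray(n,uv,cm=None):
    c,M=cm or cal(n); d=M@np.array([(uv[0]-c["cx"])/c["fx"],(uv[1]-c["cy"])/c["fy"],1]); return np.array(c["eye"]),d/np.linalg.norm(d)
def onz(n,uv,z,cm=None):
    e,d=ray(n,uv,cm); return e+d*(z-e[2])/d[2]
def tri(r1,r2):
    (a,d),(b,g)=r1,r2; s=np.linalg.lstsq(np.c_[d,-g],b-a,rcond=None)[0]
    p,q=a+d*s[0],b+g*s[1]; return (p+q)/2,np.linalg.norm(p-q)
def proj(n,P,cm=None):
    c,M=cm or cal(n); p=M.T@(np.array(P)-c["eye"]); return np.array([c["cx"]+c["fx"]*p[0]/p[2],c["cy"]+c["fy"]*p[1]/p[2]])
E
python3 - <<'E'
from h import *
a=cv2.imread("pics/scene0.png");b=cv2.imread("pics/side0.png")
z=lambda i,x,y:cv2.resize(i[y:y+100,x:x+66],(396,600),interpolation=cv2.INTER_CUBIC)
cv2.imwrite("pics/crop1.png",np.hstack([z(a,190,115),z(b,232,205)]))
for n,i,(x0,y0,x1,y1) in(("scene",a,(210,138,232,158)),("side",b,(255,218,275,245))):
    m=(i.max(2)<45).astype(np.uint8);w=np.zeros_like(m);w[y0:y1,x0:x1]=m[y0:y1,x0:x1]
    v,u=np.nonzero(w);print(n,len(u),u.mean(),v.mean(),u.min(),u.max(),v.min(),v.max(),onz(n,(u.mean(),v.mean()),.161))
    globals()[n]=ray(n,(u.mean(),v.mean()))
print(tri(scene,side))
hsv=cv2.cvtColor(b,cv2.COLOR_BGR2HSV);m=cv2.inRange(hsv,(40,80,30),(90,255,255))
w=np.zeros_like(m);w[145:190,178:225]=m[145:190,178:225]
cs=max(cv2.findContours(w,0,1)[0],key=cv2.contourArea);r=cv2.minAreaRect(cs);q=cv2.approxPolyDP(cs,3,True)[:,0];print(r,q)
M=cv2.moments(cs);c=(M["m10"]/M["m00"],M["m01"]/M["m00"]);print("glass",c,onz("side",c,.085))
for p in q: print(p,[onz("side",p,zz).round(3) for zz in(.085-.0161,.085,.085+.0161)])
E
```

```text
scene 87 220.24137931034483 146.95402298850576 215 225 142 152 [ 0.53520992 -0.20426612  0.161     ]
side 168 263.9404761904762 231.80357142857142 259 269 221 242 [ 0.53432351 -0.2080325   0.161     ]
(array([ 0.53444129, -0.20597568,  0.15972867]), np.float64(0.0021482764226828563))
((196.50003051757812, 163.50001525878906), (11.31370735168457, 18.384777069091797), 45.0) [[199 153]
 [187 165]
 [193 173]
 [206 161]]
glass (196.59320477502294, 163.00275482093664) [0.54473087 0.22426894 0.085     ]
[199 153] [array([0.583, 0.291, 0.069]), array([0.574, 0.27 , 0.085]), array([0.566, 0.249, 0.101])]
[187 165] [array([0.521, 0.25 , 0.069]), array([0.514, 0.23 , 0.085]), array([0.507, 0.21 , 0.101])]
[193 173] [array([0.521, 0.202, 0.069]), array([0.514, 0.183, 0.085]), array([0.506, 0.163, 0.101])]
[206 161] [array([0.584, 0.239, 0.069]), array([0.575, 0.219, 0.085]), array([0.567, 0.199, 0.101])]
```

View pics/crop1.png

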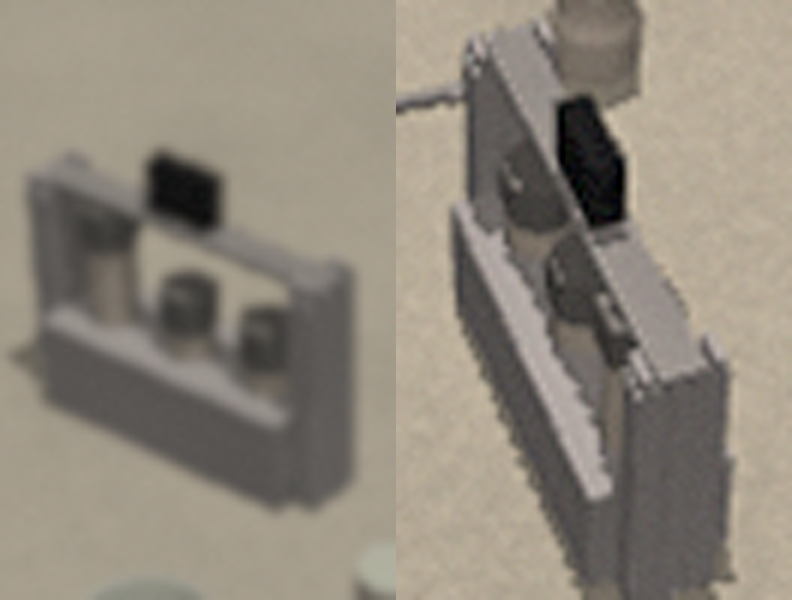

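The zoom shows the tall tube, the one whose cap touches the bar, at the scene-left end. The glass corners are consistent with the reader's x lying roughly along world x. Now I'll move the wrist camera over the reader and then the rack.

Run:
```python
from h import *
c,M=cal("wrist");o=bot.observe();T=R.from_quat(o["eef_rot"],scalar_first=True).as_matrix()
print(c["fx"],T.T@(np.array(c["eye"])-o["ee_pos"]),(T.T@M).round(3),T.round(3))
A=onz("scene",(195.3,144.7),.144);B=onz("scene",(246.7,160.8),.144);print(A,B)
```

```text
277.0875246095737 [ 0.06544714  0.00077579 -0.16954531] [[-0.001 -0.972 -0.234]
 [ 1.    -0.001 -0.   ]
 [-0.    -0.234  0.972]] [[-0.94   0.342 -0.   ]
 [ 0.342  0.94  -0.001]
 [-0.    -0.002 -1.   ]]
[ 0.53679308 -0.30257256  0.144     ] [ 0.5461432  -0.10002361  0.144     ]
```

Call:
{"op": "carry_out", "data": {"grip": [1, 1, 1, 1, 1, 1, 1, 1, 1, 1, 1, 1], "xyz": [[0, 0, 1], [0, 0, 1], [0, 0, 1], [0, 0, 1], [0.5, -1, 1], [0.7, -1, 0.5], [0.7, -1, 0], [0.7, -1, 0], [0.7, -1, 0], [0.7, -1, 0], [0.7, -1, 0], [0.7, -1, 0]], "twist": [[0, 0, 0], [0, 0, 0], [0, 0, 0], [0, 0, 0], [0, 0, 0], [0, 0, 0], [0, 0, 0], [0, 0, 0], [0, 0, 0], [0, 0, 0], [0, 0, 0], [0, 0, 0]]}}

```text
t: 1.1
ee_pos: [0.3837, 0.3712, 0.3771]
eef_rot: [-0.0, 0.174, 0.985, -0.0]
contact_force: [0.2, 0.0, 1.4]
grip_width: 1.004
grasp_force: 0.0
```

Call:
{"op": "carry_out", "data": {"grip": [1, 1, 1, 1, 1, 1], "xyz": [[1, -1, 0], [1, -1, 0], [1, -1, 0], [0.8, -1, 0], [0, -0.5, 0], [0, 0, 0]], "twist": [[0, 0, 0], [0, 0, 0], [0, 0, 0], [0, 0, 0], [0, 0, 0], [0, 0, 0]]}}

```text
t: 1.6
ee_pos: [0.4969, 0.2348, 0.3771]
eef_rot: [-0.0, 0.177, 0.984, -0.001]
contact_force: [-1.3, -0.3, -0.3]
grip_width: 0.996
grasp_force: 0.0
```

Run:
```python
from h import *
import pickle
cm=cal("wrist");im=cv2.cvtColor(bot.camera("wrist"),cv2.COLOR_RGB2BGR);cv2.imwrite("pics/w1.png",im);pickle.dump(cm,open("w1.p","wb"))
print(bot.observe()["ee_pos"],bot.observe()["joints"].round(3),proj("wrist",(.545,.225,.085),cm))
```

```text
[0.49566357 0.23795433 0.37713403] [-0.733  0.167  0.261  1.65  -0.044  1.331  0.753] [258.29833138 193.67318379]
```

View pics/w1.png

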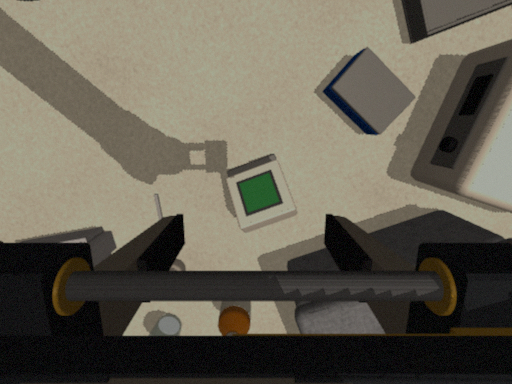

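The wrist view shows the green glass at about (259,193), right where I predicted. Next I'll measure its corners and move to the rack.

Run:
```python
from h import *
import pickle
cm=pickle.load(open("w1.p","rb"));im=cv2.imread("pics/w1.png")
m=cv2.inRange(cv2.cvtColor(im,cv2.COLOR_BGR2HSV),(40,80,20),(90,255,255));w=m*0;w[160:225,230:295]=m[160:225,230:295]
c=max(cv2.findContours(w,0,1)[0],key=cv2.contourArea);q=cv2.approxPolyDP(c,4,True)[:,0];M=cv2.moments(c);ce=(M["m10"]/M["m00"],M["m01"]/M["m00"])
print(q.tolist(),ce,cv2.minAreaRect(c))
print("c",onz("wrist",ce,.085,cm), tri(ray("wrist",ce,cm),ray("side",(196.6,163))))
for p in q: print(p,[onz("wrist",p,z,cm).round(3) for z in(.069,.085,.101)])
```

```text
[[269, 173], [239, 184], [248, 212], [279, 201]] (258.54824335904027, 192.31242502142243) ((258.3551940917969, 192.19456481933594), (31.010211944580078, 34.0372428894043), 70.34617614746094)
c [0.54289636 0.22623408 0.085     ] (array([0.54430218, 0.22591989, 0.08358491]), np.float64(0.002136690966876052))
[269 173] [array([0.52 , 0.254, 0.069]), array([0.518, 0.254, 0.085]), array([0.515, 0.254, 0.101])]
[239 184] [array([0.52 , 0.198, 0.069]), array([0.518, 0.2  , 0.085]), array([0.515, 0.202, 0.101])]
[248 212] [array([0.574, 0.195, 0.069]), array([0.57 , 0.197, 0.085]), array([0.565, 0.199, 0.101])]
[279 201] [array([0.574, 0.254, 0.069]), array([0.57 , 0.254, 0.085]), array([0.565, 0.254, 0.101])]
```

Call:
{"op": "carry_out", "data": {"grip": [1, 1, 1, 1, 1, 1, 1, 1, 1, 1, 1, 1], "xyz": [[0, -1, 0], [0, -1, 0], [0, -1, 0], [0, -1, 0], [0, -1, 0], [0, -1, 0], [0, -1, 0], [0, -1, 0], [0, -1, 0], [0, -1, 0], [0, -1, 0], [0, -1, 0]], "twist": [[0, 0, 1], [0, 0, 1], [0, 0, 1], [0, 0, 1], [0, 0, 1], [0, 0, 1], [0, 0, 1], [0, 0, 1], [0, 0, 1], [0, 0, 1], [0, 0, 0], [0, 0, 0]]}}

```text
t: 2.65
ee_pos: [0.4956, -0.1189, 0.3774]
eef_rot: [0.0, -0.414, 0.91, 0.0]
contact_force: [1.7, 0.3, -0.1]
grip_width: 0.994
grasp_force: 0.0
```

Run:
```python
from h import *
import pickle
cm=cal("wrist");im=cv2.cvtColor(bot.camera("wrist"),cv2.COLOR_RGB2BGR);cv2.imwrite("pics/w2.png",im);pickle.dump(cm,open("w2.p","wb"))
print(bot.observe()["ee_pos"],bot.observe()["joints"].round(3),proj("wrist",(.534,-.206,.16),cm))
```

```text
[ 0.4948197  -0.12587565  0.37764263] [-0.274  0.084  0.496  1.748 -0.039  1.318  2.647] [191.03604656 143.26066002]
```

View pics/w2.png

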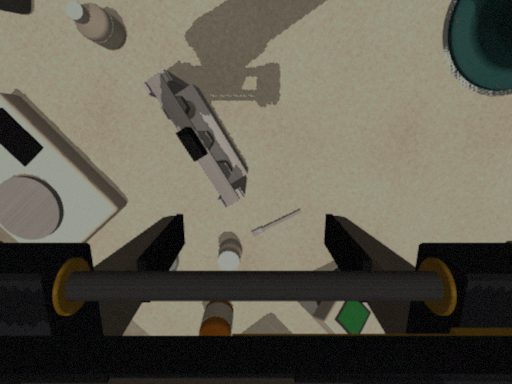

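The wrist view shows the rack running from (157,80) to (240,190), with the grip block at (191,143), which matches my prediction. I'll turn the fingers to close along the rack's x and look again.

Call:
{"op": "carry_out", "data": {"grip": [1, 1, 1, 1, 1, 1, 1, 1, 1, 1, 1, 1], "xyz": [[0.3, -0.3, 0], [0.3, -0.3, 0], [0.3, -0.3, 0], [0.3, 0, 0], [0, 0, 0], [0, 0, 0], [0, 0, 0], [0, 0, 0], [0, 0, 0], [0, 0, 0], [0, 0, 0], [0, 0, 0]], "twist": [[0, 0, -1], [0, 0, -1], [0, 0, -1], [0, 0, -1], [0, 0, -1], [0, 0, -1], [0, 0, -1], [0, 0, -1], [0, 0, -1], [0, 0, -1], [0, 0, -1], [0, 0, -1]]}}

```text
t: 3.7
ee_pos: [0.532, -0.1442, 0.3771]
eef_rot: [-0.0, 0.292, 0.957, 0.001]
contact_force: [0.2, -0.4, -0.5]
grip_width: 1.0
grasp_force: 0.0
```

Call:
{"op": "carry_out", "data": {"grip": [1, 1, 1, 1, 1, 1, 1], "xyz": [[0, 0, 0], [0, 0, 0], [0, 0, 0], [0, 0, 0], [0, 0, 0], [0, 0, 0], [0, 0, 0]], "twist": [[0, 0, -1], [0, 0, -1], [0, 0, -1], [0, 0, -1], [0, 0, -0.5], [0, 0, 0], [0, 0, 0]]}}

```text
t: 4.28
ee_pos: [0.5319, -0.145, 0.3771]
eef_rot: [-0.0, 0.533, 0.846, 0.0]
contact_force: [0.3, 0.3, 0.3]
grip_width: 1.001
grasp_force: 0.0
```

Run:
```python
from h import *
import pickle
cm=cal("wrist");im=cv2.cvtColor(bot.camera("wrist"),cv2.COLOR_RGB2BGR);cv2.imwrite("pics/w3.png",im);pickle.dump(cm,open("w3.p","wb"))
o=bot.observe();T=R.from_quat(o["eef_rot"],scalar_first=True).as_matrix()
print(o["ee_pos"],o["joints"].round(3),T.round(3),proj("wrist",(.534,-.206,.16),cm))
cv2.imwrite("pics/w3c.png",cv2.resize(im[60:260,130:390],(780,600),interpolation=cv2.INTER_CUBIC))
```

```text
[ 0.53180457 -0.14545973  0.37721237] [-0.412  0.187  0.732  1.669 -0.129  1.334  0.787] [[-0.431  0.902 -0.   ]
 [ 0.902  0.431  0.001]
 [ 0.001  0.    -1.   ]] [237.03741752 211.45479545]
```

View pics/w3c.png

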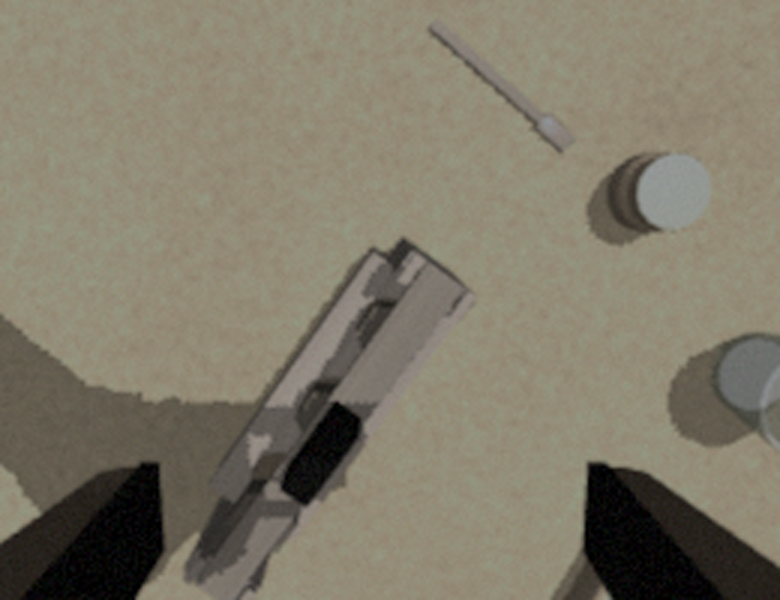

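The crop shows the bar in view, with the grip block top at crop (322,453) and the far strip end at about (440,278). The tall tube is at the near (-y) end, hidden under the bar. I'll measure the block and the yaw.

Run:
```python
from h import *
import pickle
cm=pickle.load(open("w3.p","rb"));im=cv2.imread("pics/w3.png")
m=(im.max(2)<22).astype(np.uint8);w=m*0;w[185:235,215:258]=m[185:235,215:258]
c=max(cv2.findContours(w,0,1)[0],key=cv2.contourArea);r=cv2.minAreaRect(c);print(r)
b=cv2.boxPoints(r);P=np.array([onz("wrist",p,.178,cm) for p in b]);print(P.round(4));print("sides",np.linalg.norm(P[1]-P[0]),np.linalg.norm(P[2]-P[1]),"c",P.mean(0))
for e in (P[1]-P[0],P[2]-P[1]): print(np.degrees(np.arctan2(e[1],e[0])))
f=lambda x,y,z:onz("wrist",(130+x/3,60+y/3),z,cm)
a,b2=f(470,295,.146),f(365,430,.144);d=a-b2;print("edge",a,b2,np.degrees(np.arctan2(d[1],d[0])))
a,b2=f(372,250,.06),f(215,480,.06);d=a-b2;print("rack edge",a,b2,np.degrees(np.arctan2(d[1],d[0])))
g=lambda z:np.mean([onz("scene",(195.3,144.7),z),onz("scene",(246.7,160.8),z)],0)
for n,uv in(("scene",(220.5,147)),("side",(264,231.8))): print(n,tri(ray("wrist",r[0],cm),ray(n,uv)))
```

```text
((236.54054260253906, 210.74322509765625), (12.206002235412598, 33.5955696105957), 35.53767776489258)
[[ 0.5191 -0.2221  0.178 ]
 [ 0.5272 -0.1745  0.178 ]
 [ 0.5438 -0.1777  0.178 ]
 [ 0.536  -0.2258  0.178 ]]
sides 0.04832635916125216 0.016912217135566482 c [ 0.53152444 -0.20003374  0.178     ]
80.34845204040455
-11.038399830157294
edge [ 0.56627223 -0.10652605  0.146     ] [ 0.54981532 -0.18983102  0.144     ] 78.82509810236209
rack edge [ 0.51671093 -0.1123214   0.06      ] [ 0.48957902 -0.28044197  0.06      ] 80.83244298273684
scene (array([ 0.53280722, -0.20517157,  0.15948231]), np.float64(0.0006447843217302))
side (array([ 0.53417768, -0.20617427,  0.15900448]), np.float64(0.002605785115181557))
```

Rack yaw is about -10° (its y axis at 80.3°), and the block is 17 mm wide as expected with its centre near (.532,-.204). I'll align to it and then descend.

Call:
{"op": "carry_out", "data": {"grip": [1, 1, 1, 1, 1, 1, 1, 1, 1, 1], "xyz": [[0, -0.5, -0.5], [0, -0.5, -0.5], [0, -0.5, -0.5], [0, -0.45, -0.5], [0, 0, -0.5], [0, 0, -0.5], [0, 0, 0], [0, 0, 0], [0, 0, 0], [0, 0, 0]], "twist": [[0, 0, -1], [0, 0, -1], [0, 0, -1], [0, 0, -1], [0, 0, -1], [0, 0, -0.15], [0, 0, 0], [0, 0, 0], [0, 0, 0], [0, 0, 0]]}}

```text
t: 5.17
ee_pos: [0.5321, -0.2056, 0.2884]
eef_rot: [0.001, 0.766, 0.642, 0.001]
contact_force: [-0.3, -0.1, 0.5]
grip_width: 0.995
grasp_force: 0.0
```

Run:
```python
from h import *
import pickle
cm=cal("wrist");im=cv2.cvtColor(bot.camera("wrist"),cv2.COLOR_RGB2BGR);cv2.imwrite("pics/w4.png",im);pickle.dump(cm,open("w4.p","wb"))
o=bot.observe();T=R.from_quat(o["eef_rot"],scalar_first=True).as_matrix();print(o["ee_pos"],o["joints"].round(3),T.round(3))
print(proj("wrist",(.532,-.204,.178),cm))
m=(im.max(2)<22).astype(np.uint8);u,v=proj("wrist",(.532,-.204,.178),cm).astype(int);w=m*0;w[v-45:v+45,u-45:u+45]=m[v-45:v+45,u-45:u+45]
c=max(cv2.findContours(w,0,1)[0],key=cv2.contourArea);r=cv2.minAreaRect(c);print(r)
P=np.array([onz("wrist",p,.178,cm) for p in cv2.boxPoints(r)]);print(P.round(4),P.mean(0))
for n,uvs in(("side",[(213,225),(245,220)]),): print("spatula",[onz(n,p,0.003).round(3) for p in uvs])
c3=pickle.load(open("w3.p","rb"));print([onz("wrist",(130+x/3,60+y/3),.003,c3).round(3) for x,y in((435,25),(570,148))])
```

```text
[ 0.53206288 -0.20559863  0.288411  ] [-0.356  0.322  0.841  1.761 -0.26   1.172  0.386] [[ 0.175  0.985  0.002]
 [ 0.985 -0.175 -0.   ]
 [ 0.     0.002 -1.   ]]
[253.45971228 189.53135447]
((254.5, 186.99998474121094), (12.999998092651367, 41.99999237060547), 0.0)
[[ 0.5228 -0.2227  0.178 ]
 [ 0.5309 -0.1789  0.178 ]
 [ 0.5439 -0.1812  0.178 ]
 [ 0.5363 -0.2251  0.178 ]] [ 0.53346207 -0.20194055  0.178     ]
spatula [array([0.499, 0.022, 0.003]), array([ 0.592, -0.007,  0.003])]
[array([0.495, 0.023, 0.003]), array([ 0.603, -0.005,  0.003])]
```

View pics/w4.png

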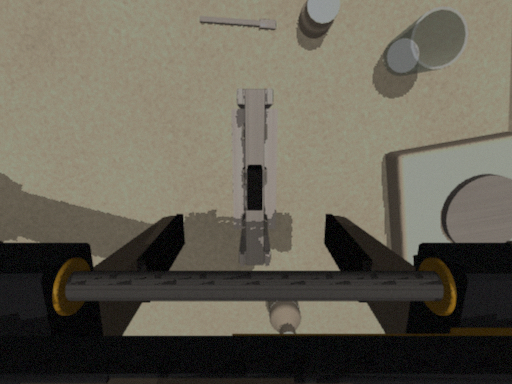

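The picture shows the bar aligned with the image columns, with the block at (254,187) centred between the fingers. I'll descend and grip.

Call:
{"op": "carry_out", "data": {"grip": [1, 1, 1, 1, 1, 1, 1, 0, 0, 0, 0, 0], "xyz": [[0.04, 0.07, -0.8], [0, 0, -0.8], [0, 0, -0.8], [0, 0, -0.8], [0, 0, -0.8], [0, 0, -0.65], [0, 0, 0], [0, 0, 0], [0, 0, 0], [0, 0, 0], [0, 0, 0], [0, 0, 0]], "twist": [[0, 0, 0], [0, 0, 0], [0, 0, 0], [0, 0, 0], [0, 0, 0], [0, 0, 0], [0, 0, 0], [0, 0, 0], [0, 0, 0], [0, 0, 0], [0, 0, 0], [0, 0, 0]]}}

```text
t: 6.22
ee_pos: [0.5333, -0.2036, 0.1489]
eef_rot: [0.001, 0.767, 0.642, 0.001]
contact_force: [-0.2, -1.0, 0.1]
grip_width: 0.658
grasp_force: 0.0
```

Call:
{"op": "carry_out", "data": {"grip": [0, 0, 0, 0, 0, 0], "xyz": [[0, 0, 0], [0, 0, 0], [0, 0, 0], [0, 0, 0], [0, 0, 0], [0, 0, 0]], "twist": [[0, 0, 0], [0, 0, 0], [0, 0, 0], [0, 0, 0], [0, 0, 0], [0, 0, 0]]}}

```text
t: 6.72
ee_pos: [0.5326, -0.2035, 0.1478]
eef_rot: [-0.0, 0.767, 0.642, -0.0]
contact_force: [0.2, 0.0, -0.4]
grip_width: 0.221
grasp_force: 0.0
```

Call:
{"op": "carry_out", "data": {"grip": [0, 0, 0, 0, 0], "xyz": [[0, 0, 0], [0, 0, 0], [0, 0, 0], [0, 0, 0], [0, 0, 0]], "twist": [[0, 0, 0], [0, 0, 0], [0, 0, 0], [0, 0, 0], [0, 0, 0]]}}

```text
t: 7.13
ee_pos: [0.5327, -0.2036, 0.1478]
eef_rot: [0.0, 0.767, 0.642, -0.0]
contact_force: [-0.9, 0.1, -1.1]
grip_width: 0.167
grasp_force: 30.0
```

Call:
{"op": "carry_out", "data": {"grip": [0, 0, 0, 0, 0, 0], "xyz": [[0, 0, 0.2], [0, 0, 0.4], [0, 0, 0.7], [0, 0, 0.7], [0, 0, 0.7], [0, 0, 0]], "twist": [[0, 0, 0], [0, 0, 0], [0, 0, 0], [0, 0, 0], [0, 0, 0], [0, 0, 0]]}}

```text
t: 7.63
ee_pos: [0.5349, -0.2049, 0.2337]
eef_rot: [0.003, 0.767, 0.642, 0.002]
contact_force: [0.2, -1.4, -0.3]
grip_width: 0.17
grasp_force: 30.0
```

Call:
{"op": "carry_out", "data": {"grip": [0, 0, 0, 0, 0, 0, 0, 0, 0, 0, 0], "xyz": [[-0.3, 0.4, 0], [-0.52, 0.77, 0], [-0.52, 0.77, 0], [-0.52, 0.77, 0], [-0.52, 0.77, 0], [-0.52, 0.77, 0], [-0.52, 0.77, 0], [-0.52, 0.77, 0], [-0.22, 0.37, 0], [0, 0, -0.4], [0, 0, -0.8]], "twist": [[0, 0, 0], [0, 0, 0], [0, 0, 0], [0, 0, 0], [0, 0, 0], [0, 0, 0], [0, 0, 0], [0, 0, 0], [0, 0, 0], [0, 0, 0], [0, 0, 0]]}}

```text
t: 8.55
ee_pos: [0.4094, -0.0173, 0.1944]
eef_rot: [0.0, 0.766, 0.643, 0.003]
contact_force: [1.1, 0.1, 0.0]
grip_width: 0.175
grasp_force: 30.0
```

Call:
{"op": "carry_out", "data": {"grip": [0, 0, 0, 0, 0, 0, 0, 0, 0], "xyz": [[0, 0, -0.8], [0, 0, -0.8], [0, 0, -0.8], [0, 0, -0.8], [0, 0, -0.8], [0, 0, -0.6], [0, 0, -0.4], [0, 0, 0], [0, 0, 0]], "twist": [[0, 0, 0], [0, 0, 0], [0, 0, 0], [0, 0, 0], [0, 0, 0], [0, 0, 0], [0, 0, 0], [0, 0, 0], [0, 0, 0]]}}

```text
t: 9.3
ee_pos: [0.4074, -0.0191, 0.0427]
eef_rot: [-0.0, 0.767, 0.642, -0.001]
contact_force: [-0.4, 0.2, -1.2]
grip_width: 0.178
grasp_force: 30.0
```

Run:
```python
from h import *
o=bot.observe();T=R.from_quat(o["eef_rot"],scalar_first=True).as_matrix();print(o["ee_pos"],o["joints"].round(3),T.round(3),o["grip_width"])
cv2.imwrite("pics/side2.png",cv2.resize(cv2.cvtColor(bot.camera("side"),cv2.COLOR_RGB2BGR)[130:330,100:360],(780,600)))
```

```text
[ 0.40743834 -0.01913435  0.04268639] [-0.546  0.418  0.601  2.321 -0.478  0.52   0.259] [[ 0.177  0.984 -0.001]
 [ 0.984 -0.177 -0.001]
 [-0.001 -0.001 -1.   ]] 0.1775718803511744
```

View pics/side2.png

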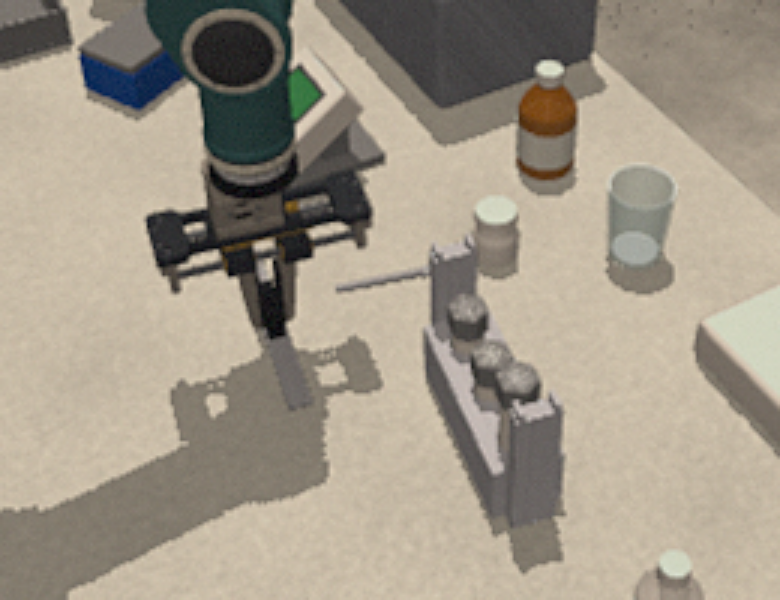

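The side view shows the bar held level above clear bench, and all three tubes still standing in the block. The tall tube is at the near end, at about (520,385). I'll move out a little to stay clear of the j4 limit and set the bar down.

Call:
{"op": "carry_out", "data": {"grip": [0, 0, 0, 0, 0, 0, 0], "xyz": [[0.4, 0, 0], [0.4, 0, 0], [0, 0, -0.4], [0, 0, -0.3], [0, 0, -0.2], [0, 0, -0.1], [0, 0, 0]], "twist": [[0, 0, 0], [0, 0, 0], [0, 0, 0], [0, 0, 0], [0, 0, 0], [0, 0, 0], [0, 0, 0]]}}

```text
t: 9.93
ee_pos: [0.4311, -0.0188, 0.0125]
eef_rot: [-0.0, 0.767, 0.642, -0.0]
contact_force: [-0.1, -0.0, -0.8]
grip_width: 0.173
grasp_force: 30.0
```

Call:
{"op": "carry_out", "data": {"grip": [0, 0, 0, 0], "xyz": [[0, 0, -0.05], [0, 0, -0.05], [0, 0, 0], [0, 0, 0]], "twist": [[0, 0, 0], [0, 0, 0], [0, 0, 0], [0, 0, 0]]}}

```text
t: 10.27
ee_pos: [0.4319, -0.0187, 0.01]
eef_rot: [0.0, 0.767, 0.642, 0.0]
contact_force: [0.6, -0.5, -1.0]
grip_width: 0.171
grasp_force: 30.0
```

Call:
{"op": "carry_out", "data": {"grip": [0, 0, 0, 0], "xyz": [[0, 0, -0.03], [0, 0, -0.02], [0, 0, 0], [0, 0, 0]], "twist": [[0, 0, 0], [0, 0, 0], [0, 0, 0], [0, 0, 0]]}}

```text
t: 10.6
ee_pos: [0.432, -0.0187, 0.0097]
eef_rot: [-0.001, 0.767, 0.642, 0.001]
contact_force: [-4.5, -0.4, 21.5]
grip_width: 0.175
grasp_force: 30.0
```

The bar is firmly on the bench, so I'll release it, rise, and go toward the rack.

Call:
{"op": "carry_out", "data": {"grip": [0, 0.3, 0.6, 1, 1, 1, 1, 1, 1, 1], "xyz": [[0, 0, 0.03], [0, 0, 0], [0, 0, 0], [0, 0, 0], [0, 0, 0], [0, 0, 0], [0, 0, 0.5], [0, 0, 1], [0, 0, 1], [0, 0, 1]], "twist": [[0, 0, 0], [0, 0, 0], [0, 0, 0], [0, 0, 0], [0, 0, 0], [0, 0, 0], [0, 0, 0], [0, 0, 0], [0, 0, 0], [0, 0, 0]]}}

```text
t: 11.43
ee_pos: [0.4312, -0.0191, 0.115]
eef_rot: [-0.0, 0.767, 0.642, -0.001]
contact_force: [0.9, -0.2, 0.6]
grip_width: 0.801
grasp_force: 0.0
```

Call:
{"op": "carry_out", "data": {"grip": [1, 1, 1, 1, 1, 1, 1, 1, 1, 1, 1], "xyz": [[0, 0, 1], [0, 0, 1], [0, 0, 1], [0, -0.5, 1], [0.35, -1, 1], [0.35, -1, 0], [0.35, -1, 0], [0.35, -1, 0], [0.35, -1, 0], [0.35, -1, 0], [0, 0, 0]], "twist": [[0, 0, 0], [0, 0, 0], [0, 0, 0], [0, 0, 0], [0, 0, 0], [0, 0, 0], [0, 0, 0], [0, 0, 0], [0, 0, 0], [0, 0, 0], [0, 0, 0]]}}

```text
t: 12.35
ee_pos: [0.4944, -0.2186, 0.263]
eef_rot: [0.002, 0.769, 0.639, -0.002]
contact_force: [-1.2, -0.4, 0.1]
grip_width: 1.002
grasp_force: 0.0
```

Run:
```python
from h import *
import pickle
cm=cal("wrist");im=cv2.cvtColor(bot.camera("wrist"),cv2.COLOR_RGB2BGR);cv2.imwrite("pics/w5.png",im);pickle.dump(cm,open("w5.p","wb"))
o=bot.observe();print(o["ee_pos"],o["joints"].round(3))
s=cv2.cvtColor(bot.camera("side"),cv2.COLOR_RGB2BGR);cv2.imwrite("pics/side3.png",s)
ex=np.array([.985,-.173,0]);ey=np.array([.173,.985,0]);C=np.array([.5328,-.2036,0])
for y in(-.058,0,.058):print(proj("wrist",C+ey*y+[0,0,.135 if y<0 else .102],cm))
cv2.imwrite("pics/c5.png",np.vstack([cv2.resize(im[100:300,100:420],(512,320)),cv2.resize(s[150:300,150:390],(448,280))[:, :].copy() if 0 else cv2.resize(s[140:300,120:376],(512,280))]))
```

```text
[ 0.49382653 -0.21577737  0.26251902] [-0.429  0.308  0.957  1.868 -0.277  1.108  0.449]
[285.41463695 217.87472803]
[283.14006466 162.77634985]
[283.84979729 112.35368275]
```

View pics/c5.png

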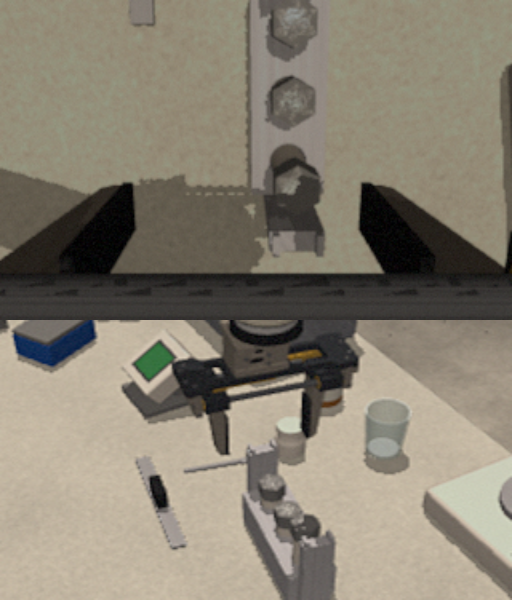

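The pictures show the bar lying flat on the bench, the tall tube at the near (-y) end with its cap at about wrist pixel (285,214), and both short tubes in place. I'll measure the tall cap from the two views.

Run:
```python
from h import *
import pickle
cm=pickle.load(open("w5.p","rb"));im=cv2.imread("pics/w5.png");s=cv2.imread("pics/side3.png")
print(onz("wrist",(285.5,214),.135,cm),tri(ray("wrist",(285.5,214),cm),ray("side",(272.5,258.3))))
C=np.array([.5328,-.2036,0]);ey=np.array([.173,.985,0]);print("pred",C-.058*ey)
for uv in((283.1,163.1),(285,113.7)): print(onz("wrist",uv,.102,cm)-C)
g=cv2.resize(im[170:260,240:330],(600,600),interpolation=cv2.INTER_CUBIC)
cv2.imwrite("pics/c6.png",g*1)
```

```text
[ 0.52358426 -0.25620177  0.135     ] (array([ 0.5256307 , -0.26167773,  0.12094783]), np.float64(0.002705129172366621))
pred [ 0.522766 -0.26073   0.      ]
[-0.000109   -0.00037503  0.102     ]
[0.01109554 0.05542011 0.102     ]
```

View pics/c6.png

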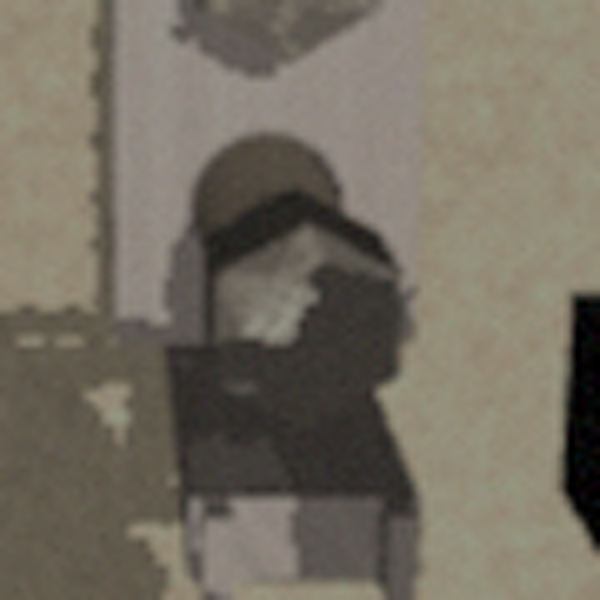

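The zoom shows the cap hexagon's centre at zoom (305,329), which is wrist pixel (285.8,219.4). This agrees with the predicted hole position (.523,-.261), and the flats are aligned with the fingers. I'll move above it.

Call:
{"op": "carry_out", "data": {"grip": [1, 1, 1, 1, 1], "xyz": [[0.5, -0.75, 0], [0.47, -0.75, 0], [0, 0, -0.5], [0, 0, 0], [0, 0, 0]], "twist": [[0, 0, 0], [0, 0, 0], [0, 0, 0], [0, 0, 0], [0, 0, 0]]}}

```text
t: 12.87
ee_pos: [0.5229, -0.2553, 0.2471]
eef_rot: [-0.001, 0.766, 0.642, -0.0]
contact_force: [-0.2, -0.2, 0.2]
grip_width: 1.001
grasp_force: 0.0
```

Run:
```python
from h import *
o=bot.observe();T=R.from_quat(o["eef_rot"],scalar_first=True).as_matrix();print(o["ee_pos"],o["joints"].round(3),T.round(3))
```

```text
[ 0.52289561 -0.25533261  0.24714386] [-0.298  0.422  0.918  1.782 -0.369  1.124  0.566] [[ 0.175  0.985 -0.002]
 [ 0.985 -0.175  0.002]
 [ 0.001 -0.002 -1.   ]]
```

Call:
{"op": "carry_out", "data": {"grip": [1, 1, 1, 1, 1, 1, 1, 1, 0, 0, 0, 0], "xyz": [[0, -0.19, -0.4], [0, 0, -0.8], [0, 0, -0.8], [0, 0, -0.8], [0, 0, -0.8], [0, 0, -0.8], [0, 0, -0.37], [0, 0, 0], [0, 0, 0], [0, 0, 0], [0, 0, 0], [0, 0, 0]], "twist": [[0, 0, 0], [0, 0, 0], [0, 0, 0], [0, 0, 0], [0, 0, 0], [0, 0, 0], [0, 0, 0], [0, 0, 0], [0, 0, 0], [0, 0, 0], [0, 0, 0], [0, 0, 0]]}}

```text
t: 13.87
ee_pos: [0.5243, -0.2633, 0.106]
eef_rot: [0.001, 0.767, 0.642, 0.001]
contact_force: [-0.4, 0.1, 0.3]
grip_width: 0.731
grasp_force: 0.0
```

Call:
{"op": "carry_out", "data": {"grip": [0, 0, 0, 0, 0, 0, 0, 0, 0], "xyz": [[0, 0, 0], [0, 0, 0], [0, 0, 0], [0, 0, 0], [0, 0, 0], [0, 0, 0], [0, 0, 0], [0, 0, 0], [0, 0, 0]], "twist": [[0, 0, 0], [0, 0, 0], [0, 0, 0], [0, 0, 0], [0, 0, 0], [0, 0, 0], [0, 0, 0], [0, 0, 0], [0, 0, 0]]}}

```text
t: 14.62
ee_pos: [0.5235, -0.2631, 0.1048]
eef_rot: [0.0, 0.767, 0.642, -0.0]
contact_force: [-0.1, -0.2, 0.6]
grip_width: 0.344
grasp_force: 30.0
```

The opening is 31.6 mm, which matches the cap's 32 mm flats. I'll lift straight out and carry the tube to the reader.

Call:
{"op": "carry_out", "data": {"grip": [0, 0, 0, 0, 0, 0, 0, 0, 0, 0], "xyz": [[0, 0, 0.2], [0, 0, 0.4], [0, 0, 0.7], [0, 0, 0.7], [0, 0, 0.9], [0, 0, 0.9], [0, 0, 0.9], [0, 0, 0.8], [0, 0, 0.5], [0, 0, 0]], "twist": [[0, 0, 0], [0, 0, 0], [0, 0, 0], [0, 0, 0], [0, 0, 0], [0, 0, 0], [0, 0, 0], [0, 0, 0], [0, 0, 0], [0, 0, 0]]}}

```text
t: 15.45
ee_pos: [0.5248, -0.2644, 0.2891]
eef_rot: [0.003, 0.767, 0.642, 0.002]
contact_force: [-0.3, -0.6, -0.7]
grip_width: 0.344
grasp_force: 30.0
```

Call:
{"op": "carry_out", "data": {"grip": [0, 0, 0, 0, 0, 0, 0, 0, 0, 0, 0, 0], "xyz": [[-0.1, 0.4, 0], [-0.2, 0.8, 0], [-0.2, 0.9, 0], [-0.2, 0.9, 0], [-0.2, 0.9, 0], [-0.2, 0.9, 0], [-0.2, 0.9, 0], [-0.2, 0.9, 0], [-0.2, 0.9, 0], [-0.2, 0.9, 0], [-0.2, 0.9, 0], [-0.2, 0.9, 0]], "twist": [[0, 0, 0], [0, 0, 0], [0, 0, 0], [0, 0, 0], [0, 0, 0], [0, 0, 0], [0, 0, 0], [0, 0, 0], [0, 0, 0], [0, 0, 0], [0, 0, 0], [0, 0, 0]]}}

```text
t: 16.45
ee_pos: [0.4533, 0.0441, 0.2843]
eef_rot: [-0.0, 0.767, 0.642, -0.0]
contact_force: [0.3, 0.2, -1.0]
grip_width: 0.35
grasp_force: 30.0
```

Run:
```python
from h import *
o=bot.observe();T=R.from_quat(o["eef_rot"],scalar_first=True).as_matrix();print(o["ee_pos"],o["joints"].round(3),T.round(3),o["grip_width"],o["grasp_force"])
```

```text
[0.45334215 0.04409998 0.28433075] [-0.979  0.034  0.848  2.014 -0.029  1.106 -0.295] [[ 0.176  0.984 -0.001]
 [ 0.984 -0.176  0.   ]
 [ 0.    -0.001 -1.   ]] 0.3504672869384969 29.998328528017737
```

Call:
{"op": "carry_out", "data": {"grip": [0, 0, 0, 0, 0, 0, 0, 0, 0, 0, 0, 0], "xyz": [[0, 0.6, 0], [0, 0.6, 0], [0, 0.6, 0], [0, 0.6, 0], [-0.1, 0.6, 0], [-0.1, 0.6, 0], [-0.1, 0.6, 0], [-0.1, 0.6, 0], [-0.1, 0.6, 0], [-0.1, 0.6, 0], [-0.1, 0.06, 0], [-0.1, 0, 0]], "twist": [[0, -0.4, 0], [0, -0.5, 0], [0, -0.5, 0], [0, -0.5, 0], [0, -0.5, 0], [0, -0.5, 0], [0, -0.5, 0], [0, -0.5, 0], [0, -0.5, 0], [0, -0.5, 0], [0, -0.19, 0], [0, 0, 0]]}}

```text
t: 17.45
ee_pos: [0.4287, 0.225, 0.2832]
eef_rot: [0.193, 0.73, 0.614, 0.23]
contact_force: [0.4, -0.5, -0.5]
grip_width: 0.346
grasp_force: 30.0
```

Run:
```python
from h import *
o=bot.observe();T=R.from_quat(o["eef_rot"],scalar_first=True).as_matrix();print(o["ee_pos"],o["joints"].round(3),T.round(3),o["grip_width"],o["grasp_force"])
```

```text
[0.42869793 0.22502641 0.2831638 ] [-1.126 -0.139  0.249  2.309  0.8    0.712 -1.6  ] [[ 0.141  0.808  0.572]
 [ 0.985 -0.172 -0.001]
 [ 0.098  0.564 -0.82 ]] 0.34565818678803295 29.999974267557263
```

Call:
{"op": "carry_out", "data": {"grip": [0, 0, 0, 0, 0, 0, 0, 0, 0], "xyz": [[0.14, 0.04, -0.35], [0.16, 0, -0.4], [0.16, 0, -0.4], [0.16, 0, -0.4], [0.16, 0, -0.4], [0.13, 0, -0.35], [0.12, 0, -0.35], [0, 0, 0], [0, 0, 0]], "twist": [[0, 0, 0], [0, 0, 0], [0, 0, 0], [0, 0, 0], [0, 0, 0], [0, 0, 0], [0, 0, 0], [0, 0, 0], [0, 0, 0]]}}

```text
t: 18.2
ee_pos: [0.4614, 0.2248, 0.2049]
eef_rot: [0.193, 0.732, 0.612, 0.23]
contact_force: [-0.0, -0.5, 0.1]
grip_width: 0.343
grasp_force: 30.0
```

```bash
cat > meas.py <<'E'
from h import *
o=bot.observe();T=R.from_quat(o["eef_rot"],scalar_first=True).as_matrix();p=o["ee_pos"];print(p,o["joints"].round(3),T[:,2].round(3),o["grip_width"])
W=np.array([.5428,.2262,.085]);n=np.array([-.5736,0,.8192])
print("tool rel window n,y,lat:",(p-W)@n,(p-W)[1],(p-W)@[.8192,0,.5736])
for k in("side","scene"):
    im=cv2.cvtColor(bot.camera(k),cv2.COLOR_RGB2BGR);cv2.imwrite(f"pics/{k}F.png",im);ref=cv2.imread(f"pics/{k}0.png")
    d=cv2.absdiff(im,ref).max(2);a,b=proj(k,p+T[:,2]*-.02),proj(k,p+T[:,2]*.0948);print(k,"cap",a,"bottom",b)
    ax=(b-a)/np.linalg.norm(b-a);pe=np.array([-ax[1],ax[0]])
    get=lambda q:tuple(map(int,im[int(round(q[1])),int(round(q[0]))]))
    for t in(.06,.09): 
        c=proj(k,p+T[:,2]*t);print(" across",t,[(int(s),int(d[tuple((c+pe*s).round().astype(int)[::-1])]),get(c+pe*s)) for s in range(-13,14,2)])
    print(" along",[(int(s),int(d[tuple((b+ax*s).round().astype(int)[::-1])]),get(b+ax*s)) for s in range(-12,15,2)])
E
python3 meas.py
```

```text
[0.46144038 0.22481541 0.20490154] [-1.075  0.055  0.301  2.355  0.998  0.481 -1.804] [ 0.573 -0.002 -0.82 ] 0.3427414707719077
tool rel window n,y,lat: 0.14489121808422592 -0.0013845911605374628 0.0021257234692755173
side cap [163.31007186 135.37315763] bottom [186.99550597 154.91731786]
 across 0.06 [(-13, 7, (101, 114, 120)), (-11, 9, (142, 160, 174)), (-9, 6, (161, 181, 193)), (-7, 10, (162, 181, 192)), (-5, 15, (137, 152, 164)), (-3, 53, (111, 122, 133)), (-1, 62, (98, 112, 122)), (1, 72, (93, 105, 115)), (3, 79, (83, 92, 102)), (5, 2, (154, 175, 185)), (7, 10, (161, 180, 190)), (9, 13, (165, 187, 198)), (11, 8, (159, 176, 191)), (13, 10, (159, 179, 192))]
 across 0.09 [(-13, 11, (158, 179, 189)), (-11, 11, (157, 178, 187)), (-9, 11, (158, 176, 187)), (-7, 8, (154, 177, 186)), (-5, 13, (140, 157, 169)), (-3, 57, (107, 121, 130)), (-1, 67, (98, 109, 119)), (1, 73, (94, 105, 112)), (3, 83, (85, 92, 99)), (5, 6, (160, 178, 192)), (7, 7, (163, 183, 193)), (9, 9, (165, 183, 197)), (11, 11, (161, 181, 194)), (13, 7, (157, 178, 190))]
 along [(-12, 73, (94, 106, 114)), (-10, 68, (95, 1
[... 812 characters left out ...]
(143, 161, 170)), (-9, 3, (144, 162, 170)), (-7, 3, (140, 157, 166)), (-5, 10, (132, 148, 156)), (-3, 16, (128, 141, 151)), (-1, 5, (146, 160, 171)), (1, 13, (132, 146, 156)), (3, 37, (109, 120, 129)), (5, 60, (91, 101, 107)), (7, 59, (91, 102, 107)), (9, 57, (93, 103, 108)), (11, 58, (91, 101, 107)), (13, 57, (92, 102, 108))]
 along [(-12, 7, (148, 163, 174)), (-10, 5, (145, 160, 170)), (-8, 10, (149, 163, 175)), (-6, 5, (146, 161, 172)), (-4, 3, (145, 159, 170)), (-2, 2, (144, 158, 168)), (0, 23, (123, 137, 145)), (2, 25, (122, 136, 143)), (4, 7, (135, 151, 159)), (6, 2, (141, 158, 166)), (8, 3, (142, 158, 168)), (10, 2, (140, 156, 164)), (12, 1, (138, 155, 163)), (14, 2, (139, 155, 163))]
```

The side and scene profiles put the tube's axis on the tool axis within about 1 mm, with the right width and a clear gap before the glass. I'll make a small lateral trim and hold still.

Call:
{"op": "carry_out", "data": {"grip": [0, 0, 0, 0, 0, 0, 0, 0], "xyz": [[-0.05, 0.02, -0.04], [0, 0, 0], [0, 0, 0], [0, 0, 0], [0, 0, 0], [0, 0, 0], [0, 0, 0], [0, 0, 0]], "twist": [[0, 0, 0], [0, 0, 0], [0, 0, 0], [0, 0, 0], [0, 0, 0], [0, 0, 0], [0, 0, 0], [0, 0, 0]]}}

```text
t: 18.97
ee_pos: [0.4599, 0.2266, 0.2041]
eef_rot: [0.193, 0.731, 0.612, 0.231]
contact_force: [-0.2, -0.5, -0.9]
grip_width: 0.344
grasp_force: 30.0
```

```bash
python3 meas.py | sed -n 1,3p
```

```text
[0.45990081 0.22656025 0.20408515] [-1.077  0.056  0.298  2.357  1.005  0.48  -1.815] [ 0.574 -0.    -0.819] 0.3444355478247689
tool rel window n,y,lat: 0.1451055257249596 0.000360246438971229 0.0003962257524346702
side cap [162.62845494 135.47545144] bottom [186.33266535 154.92938885]
```

```bash
python3 -c "
from cell import bot
print(bot.finish_job())"
```

```text
the job is handed in; nothing more can be done
None
```

Job handed in at about 19 s of robot time: the bar lies flat on the bench, and the tall tube is held still, square to the middle of the glass about 50 mm away, with the cap on the far end; no verdict came back.

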